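Ready the honey label printer after loading a roll

ROBOT

A 6-joint arm with a two-finger parallel gripper is mounted at the origin on the work surface. World frame = base frame: x ahead of the robot, y to its left, z up, the work surface at z = 0. Lengths are in m, angles in rad, forces in N, time in s.
With the tool pointing down it reaches from about 0.35 to 0.875 m from the base axis. Payload 4.2 kg.
Tool frame: the origin (TCP) lies midway between the tips of the shut fingers; the grasp point (between the pads) lies bot.grip_point_offset behind it (bot.grip_point_offset is the distance from the TCP to the grasp point, in m); z points along the fingers, y is the line along which they close (so a half turn about z gives the same grasp; the last joint's range is limited). The gripper opens to 87 mm and grips with 3 to 60 N. Pads are 19 mm wide; open, the fingers measure 117 mm over their backs; the gripper's body (75 mm by 190 mm) begins 51 mm behind the grasp point.
Start: joints at [-0.862, 0.385, 0.008, 0, -1.194, -0.259], TCP at [0.272, -0.563, 0.223] pointing down, gripper open.
Joint ranges: [-3.14, 3.14], [-1.21, 2.06], [-1.07, 1.41], [-3.16, 2.05], [-2.99, -0.16], [-3.1, 3.1]. Speed limits (rad/s): [2.79, 2.79, 3.14, 3.14, 3.14, 3.14].

INTERFACE

Orientations are given as a unit quaternion [x, y, z, w].
In Python, from cell import get_obs, cams, bot gives the robot as it stands.
- The arm moves only by the tool carry_out, never from a script. Its arguments are lists of equal length, an entry for each row: "xyz": the shift along the tool's x, y, z in cm, a list of three; "turn": the turn, a rotation vector about the tool's x, y, z in rad, a list of three; "jaw": the opening, from 0 (shut) to 1 (fully open). A call has 1 to 12 rows; each row is the pose to reach, as a shift and turn from the pose commanded when the call began, along the tool's axes at that moment; what a row does not reach only later rows make up. A row lasts 1/12 s, in which the tool goes at most 41.7 mm and 7.16 degrees, less where a joint would pass 70% of its speed; a pose out of reach is approached as far as the arm can. A call with a gripper value outside its range is refused whole. The fingers move at their own pace and stop on an object; "newtons" is the grip in N (left out, the last holds). Time passes only in rows, so rows that repeat a pose let the fingers close. It gives the time, the measured TCP pose, the force, the opening and the grip force at its end, in the units of the state.
- get_obs(): the state, without advancing time (a new reading comes with each control period).
- cams.snapshot(name): name is "side" or "top"; returns the picture (384x512x3 uint8, blue, green, red); there is no depth.
- cams.calibration(name): a dict with "fx", "fy", "cx", "cy" (pixels), "dist" ([k1, k2, p1, p2, k3] as OpenCV has them; the pictures are not rectified), "world_from_camera" (4x4, takes a point from camera to world coordinates). Camera axes: x right, y down, z forward; pixel columns grow to the right and rows downward; lengths in m; the calibration is good to about 2 mm. A picture is of the moment at which its call begins. calibration takes no time and is no camera call.
- bot.job_done(): hands the job in; it is judged then, once.
The state is a dict: "clock": time; "joints": joint angles; "joint_vel": joint speeds; "joint_efforts": joint torques, N m; "ee_pos": TCP position; "ee_rot": TCP orientation; "ft_force": force on the tool from outside, world axes, zero at the start; "ft_torque": the same for the moment, N m; "gripper_width": opening from 0.0 (shut) to 1.0 (fully open); "grip_force": force on a finger pad.
Only numpy, scipy, OpenCV 4.12 (cv2) and the standard library are available. Lean on these libraries where they do the work, as an engineer would, in place of code of your own. Each camera call takes 0.05 s, during which the arm holds its last target. There are 200 camera calls.

TASK

A new roll has just been loaded in the label printer on the honey-packing desk. Make it ready: first push its open cover down until it is fully shut, then switch it on by pressing the raised half of the power rocker fully down, then press the long feed key in the middle all the way down and let it come up again. Do not press the small square cutter key or fold the cover further back, pick nothing up, and leave the jar, spare roll and everything else standing where it is.

Things in the scene. Friction and masses are not known exactly. Their poses are not given: they have to be found in the camera images.
- printer: light grey label printer, 230 mm deep (its x) by 180 wide (y), 150 high when shut; does not move. Origin: centre of its underside on the table; x runs from front to back, y to the left seen from the front, z up. The front 62 mm is a flat key panel, 105 mm above the table, with, at x = -85 mm: rocker pivot (y = 58 mm), feed key (y = -4), cutter key (y = -60). Behind it: roll bay and cover
- cover (a joint): angle of the cover, rad: 0 = fully shut (top level, 150 mm above the table), growing as the front edge rises; starts between 0.5 and 0.9, limit 1.35. Its stiff hinge keeps it where it is left; 1 to 3 N near the front edge pushes it down. A shallow lid, 151 mm from hinge line to front edge, 180 wide; its top lies 50 mm above the hinge line when shut
- cover_hinge (a point): middle of the cover's hinge line at the back of the printer, 100 mm above the table, at x = +98 mm in the printer's frame; the hinge line runs along the printer's y. This point does not move
- cover_push (a point): point on the outside (top) of the cover, mid-width, 30 mm back from its front edge: 121 mm from the hinge line along the cover and 50 mm off it square to the cover; moves with the cover; its z axis points out of the top surface
- power_rocker (a joint): angle of the black power rocker, rad: 0 = off (as it starts, its left half standing up at 0.34 rad), 0.34 = on (left half pressed level). It stays where it is left; about 3 N on the press point turns it, so press until it stops; on counts from 0.24
- rocker_press (a point): place to press: top of the rocker's left half, 14 mm from the pivot line; 10 mm above the panel when off, 5 mm (level) when on. The rocker is 34 mm long (left-right) and 22 mm wide, its pivot at the middle, 5 mm above the panel
- feed_key (a joint): travel of the feed key, m: 0 = up, 0.0045 = all the way down; a spring of about 1 N at the top and 4 N at the bottom brings it back up. It counts as pressed beyond 0.0035
- feed_key_top (a point): centre of the top of the feed key, a long black key 40 mm (left-right) x 18 mm, in the middle of the panel; stands 7 mm above the panel when up; pressed straight down
- cutter_key (a joint): travel of the cutter key, m: 0 = up, 0.0045 = down; not to be pressed
- cutter_key_top (a point): centre of the top of the cutter key, a black key 18 mm square at the right end of the panel, 7 mm above the panel
- honey_jar: full glass honey jar with an orange lid, 82 mm across, 125 mm high, standing at one side of the printer; origin at the centre of its base. To be left alone
- spare_roll: spare white label roll standing on end, 92 mm across, 102 mm high, at the other side of the printer; origin at the centre of its base. To be left alone
- stapler: desk stapler, 34 mm wide (its x), 135 mm long (its y), 57 mm high, lying in front of the printer; origin at the centre of its underside. To be left alone
- wood_stamp: wooden hand stamp, foot 30 x 62 mm, 76 mm high, standing in front of the printer; origin at the centre of its underside. To be left alone
- bowl: white china bowl, 150 mm across, 62 mm high, on the right of the desk; origin at the centre of its base. To be left alone
- milk_bottle: white bottle with a blue cap, 72 mm across, 185 mm high, on the left of the desk; origin at the centre of its base. To be left alone
- pen_pot: black pot of pens, 72 mm across, 95 mm high (the pens reach 150 mm), on the left of the desk; origin at the centre of its base. To be left alone

How it is judged:
By the outcome, as a careful person would: the job done as asked, in the order asked, and still so for the second after the job is handed in, with the robot touching nothing.
It also fails if it takes over 42 s, if anything falls off the work surface, if the arm or the gripper's body presses on something with over 40 N, if the wrist force passes 120 N, or if a joint passes its speed limit or range.

## Working session

There is one attempt and no reset: what is moved stays moved. The work goes in short steps, Python scripts to look and compute and a tool call to move; the robot and the scene stay as the last step left them, time stands still between calls to the robot, and variables do not carry over. Pictures are saved under pics/ and viewed, at most 10 in all, crops included, and the job is handed in when it is done.

Besides the shell and the picture viewer there is one more tool, called after "Emit:" as name(argument=value, ...), one argument or row to a line, values as JSON. carry_out: Moves the arm, as the interface text tells. Its arguments: {"type":"object","properties":{"xyz":{"type":"array","items":{"type":"array","items":{"type":"number"}}},"turn":{"type":"array","items":{"type":"array","items":{"type":"number"}}},"jaw":{"type":"array","items":{"type":"number"}},"newtons":{"type":"number"}},"required":["xyz","turn","jaw"]}

```bash
mkdir -p pics
python3 - <<'E'
from cell import get_obs, cams, bot
import cv2
for n in("side","top"):
    cv2.imwrite(f"pics/{n}0.png",cv2.resize(cams.snapshot(n),(800,600),interpolation=cv2.INTER_CUBIC))
    c=cams.calibration(n);print(c)
o=get_obs();print(o['clock'],o['ee_pos'],o['ee_rot'],bot.grip_point_offset)
E
```

```text
{'fx': 432.3422327514248, 'fy': 432.3422327514248, 'cx': 253.66995732430863, 'cy': 194.57319537350705, 'dist': array([-0.01361774,  0.        ,  0.        ,  0.        ,  0.        ]), 'world_from_camera': array([[-0.99376356, -0.08395796,  0.07338289,  0.46529725],
       [-0.10951854,  0.61113831, -0.78391049,  1.0102403 ],
       [ 0.02096843, -0.78705847, -0.61652194,  0.92254001],
       [ 0.        ,  0.        ,  0.        ,  1.        ]])}
{'fx': 389.6413256417359, 'fy': 389.6413256417359, 'cx': 259.7242784617876, 'cy': 197.19477219452625, 'dist': array([-0.0263682,  0.       ,  0.       ,  0.       ,  0.       ]), 'world_from_camera': array([[-2.23315104e-02, -9.90317447e-01,  1.37013350e-01,
         3.41904991e-01],
       [-9.99745050e-01,  2.25781660e-02,  2.46215035e-04,
        -1.61942825e-02],
       [-3.33734121e-03, -1.36972920e-01, -9.90569170e-01,
         1.57282866e+00],
       [ 0.00000000e+00,  0.00000000e+00,  0.00000000e+00,
         1.00000000e+00]])}
0.1 [ 0.27152677 -0.56233363  0.22155824] [-2.22932971e-01  9.74833269e-01  9.58790232e-04 -2.61361255e-04] 0.0187
```

View pics/side0.png

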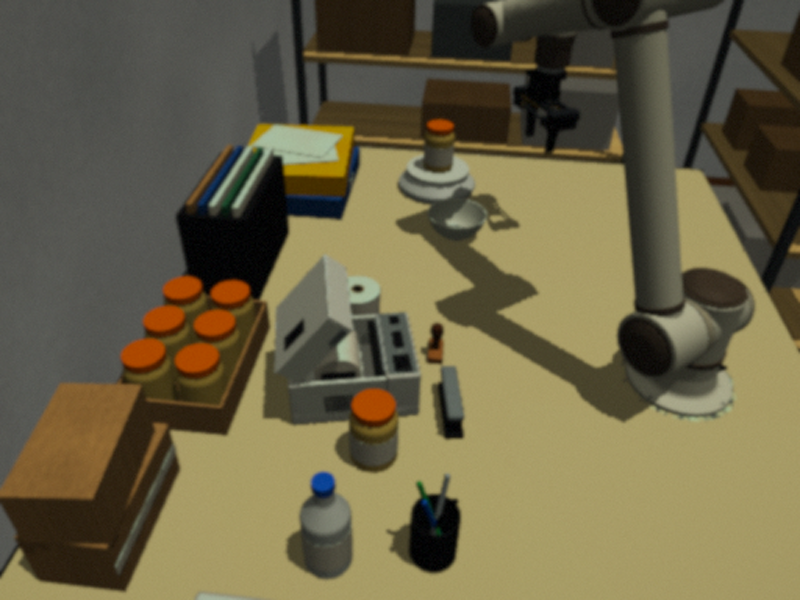

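View pics/top0.png

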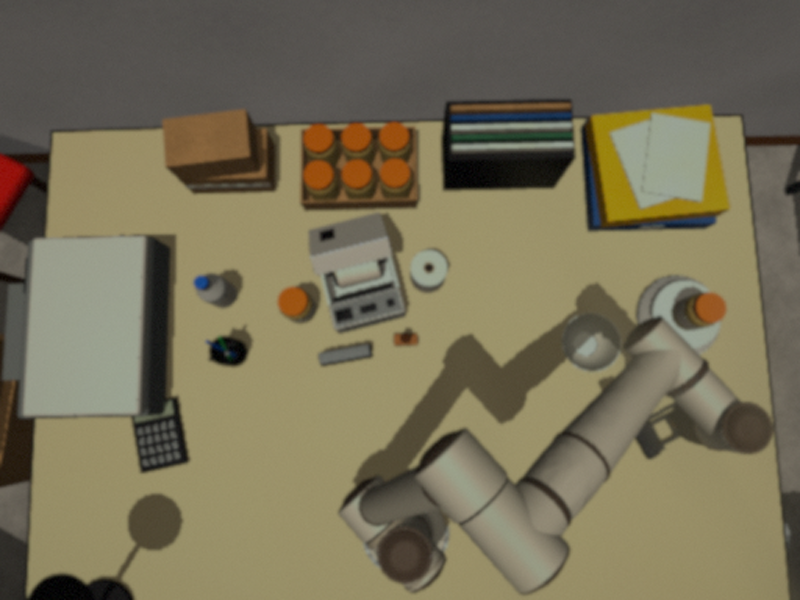

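The side view shows the printer around (345,350) with its cover raised. In the top view it is around (360,270), with the jar at (295,303) to its left and the spare roll at (430,268) to its right. I'll take enlarged crops next.

Run:
```python
from cell import cams
import cv2
# crops: side x170-280,y160-275 ; top x185-305,y130-235 (native px), x6.5
for n,(x,y,w,h) in dict(side=(170,160,110,112),top=(190,132,110,90)).items():
    im=cams.snapshot(n)[y:y+h,x:x+w]; s=5 if n=="side" else 6
    cv2.imwrite(f"pics/{n}1.png",cv2.convertScaleAbs(cv2.resize(im,None,fx=s,fy=s,interpolation=cv2.INTER_CUBIC),alpha=1.3))
```

```text
(no output)
```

View pics/side1.png

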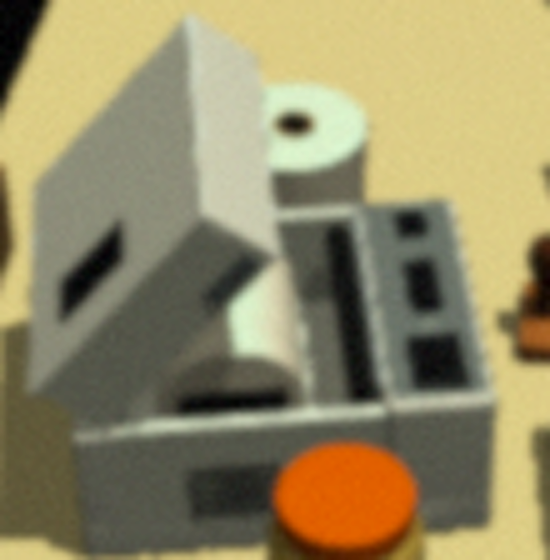

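View pics/top1.png

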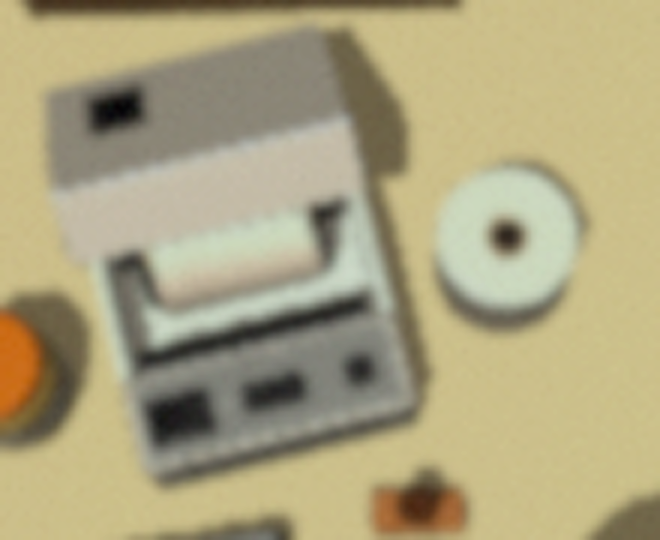

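The printer faces the robot, slightly yawed. In the top crop the rocker is at (180,417), the feed key at (274,390), the cutter key at (360,369), and the cover's front top edge runs from (52,190) to (350,118). In the side crop that edge runs from (203,215) to (190,15), and the panel's front corners are at (492,398) and (450,203). I'll fit the pose and cover angle to these points.

```bash
cat > fit.py <<'E'
from cell import get_obs, cams
import numpy as np, cv2
from scipy.optimize import least_squares
C={n:cams.calibration(n) for n in("side","top")}
def proj(n,P):
    c=C[n];M=np.linalg.inv(c['world_from_camera'])
    K=np.array([[c['fx'],0,c['cx']],[0,c['fy'],c['cy']],[0,0,1]])
    return cv2.projectPoints(np.array(P,float),cv2.Rodrigues(M[:3,:3])[0],M[:3,3],K,c['dist'])[0][:,0]
def cov(s,y,h,a): # cover coords -> printer
    return [.098-s*np.cos(a)+h*np.sin(a)*1, y, .1+s*np.sin(a)+h*np.cos(a)]
def W(p,P):
    x,y,t=p[:3];P=np.array(P,float);c,s=np.cos(t),np.sin(t)
    return np.c_[x+c*P[:,0]-s*P[:,1],y+s*P[:,0]+c*P[:,1],P[:,2]+(p[4] if len(p)>4 else 0)]
E
python3 - <<'E'
from fit import *
F=.09
fix=[('side',492,398,(-.115,F,.105)),('side',450,203,(-.115,-F,.105)),('side',388,408,(-.053,F,.105)),('side',425,285,(-.085,-.004,.112)),('side',411,222,(-.085,-.060,.112)),('side',440,360,(-.085,.058,.110)),
('top',152,470,(-.115,F,.105)),('top',410,403,(-.115,-F,.105)),('top',180,417,(-.085,.058,.110)),('top',274,390,(-.085,-.004,.112)),('top',360,369,(-.085,-.060,.112))]
cv=[('side',203,215,F),('side',190,15,-F),('top',52,190,F),('top',350,118,-F)]
def uv(n,u,v):
    s,ox,oy=(5,170,160) if n=='side' else (6,190,132)
    return np.array([(u+.5)/s-.5+ox,(v+.5)/s-.5+oy])
def res(p):
    r=[proj(n,W(p,[P]))[0]-uv(n,u,v) for n,u,v,P in fix]
    r+=[proj(n,W(p,[cov(.151,y,.05,p[3])]))[0]-uv(n,u,v) for n,u,v,y in cv]
    return np.array(r).ravel()
for p0 in ([.65,.1,.0,.7],[.65,.1,.0,.7,0.]):
    f=least_squares(res,p0,loss='soft_l1');p=f.x
    print(p.round(4));print(res(p).reshape(-1,2).round(1).tolist())
    for k,P in dict(push=cov(.121,0,.05,p[3]),push0=cov(.121,0,.05,0),edge=cov(.151,0,.05,p[3]),rock=(-.085,.072,.115),feed=(-.085,-.004,.112),cut=(-.085,-.06,.112)).items(): print(k,W(p,[P])[0].round(4))
o=get_obs();print(o['clock'],o['joints'])
E
```

```text
[0.631  0.1011 0.231  0.8682]
[[1.4, 0.6], [1.0, -1.7], [-0.5, 0.2], [-0.3, -0.7], [0.2, -0.4], [-0.6, -0.4], [-2.0, 0.5], [1.0, -0.2], [-0.4, -0.6], [-0.3, -0.2], [-0.3, -0.4], [0.2, -0.2], [0.1, -0.7], [-0.6, 0.4], [-0.2, -0.3]]
push [0.6875 0.1144 0.2247]
push0 [0.6086 0.0959 0.15  ]
edge [0.6686 0.11   0.2475]
rock [0.5318 0.1518 0.115 ]
feed [0.5492 0.0778 0.112 ]
cut [0.562  0.0233 0.112 ]
[ 0.6311  0.0997  0.2319  0.8729 -0.0029]
[[1.4, 1.0], [0.9, -1.2], [-0.5, 0.6], [-0.3, -0.3], [0.2, 0.0], [-0.6, -0.0], [-1.5, 0.5], [1.4, -0.1], [0.0, -0.5], [0.2, -0.1], [0.1, -0.3], [0.1, 0.3], [-0.1, -0.2], [-0.1, 0.4], [0.2, -0.4]]
push [0.6881 0.1132 0.2219]
push0 [0.6088 0.0944 0.1471]
edge [0.6694 0.1087 0.2449]
rock [0.5319 0.1502 0.1121]
feed [0.5493 0.0763 0.1091]
cut [0.5622 0.0218 0.1091]
0.2 [-8.62408407e-01  3.85280850e-01  7.17136767e-03 -2.50763887e-04
 -1.19397114e+00 -2.58580821e-01]
```

Emit:
carry_out(
  xyz=[
    [-3, 2, -4],
    [-6, 4, -8],
    [-10, 6, -11],
    [-14, 8.5, -11],
    [-17.5, 10.5, -11],
    [-21, 12.7, -11],
    [-24.5, 15, -11],
    [-28, 17, -11],
    [-31.5, 19, -11],
    [-35, 21.2, -11],
    [-38.5, 23.5, -11],
    [-42, 25.5, -11],
  ],
  turn=[
    [0, 0, -0.1],
    [0, 0, -0.2],
    [0, 0, -0.3],
    [0, 0, -0.4],
    [0, 0, -0.5],
    [0, 0, -0.6],
    [0, 0, -0.7],
    [0, 0, -0.8],
    [0, 0, -0.9],
    [0, 0, -1.0],
    [0, 0, -1.1],
    [0, 0, -1.2],
  ],
  jaw=[0, 0, 0, 0, 0, 0, 0, 0, 0, 0, 0, 0],
)

```text
clock: 1.2
ee_pos: [0.523, -0.1737, 0.3327]
ee_rot: [0.736, -0.677, 0.0, -0.0]
ft_force: [0.2, -0.9, -0.2]
gripper_width: 0.174
grip_force: 0.0
```

```bash
cat > go.py <<'E'
import sys
from fit import *
from scipy.spatial.transform import Rotation as R
p=np.array([.631,.1007,.231])
def shifts(pts,rot=True):
    "pts: printer-frame TCP targets (m) -> tool-axis shifts (cm)"
    o=get_obs();T=R.from_quat(o['ee_rot']);q=o['ee_pos']
    Rt=R.from_matrix(np.c_[[np.sin(p[2]),-np.cos(p[2]),0],[-np.cos(p[2]),-np.sin(p[2]),0],[0,0,-1]])
    print('t',o['clock'],'q',q.round(4),'f',o['ft_force'].round(1) if hasattr(o['ft_force'],'round') else o['ft_force'],'turn',(T.inv()*Rt).as_rotvec().round(3))
    c,s=np.cos(p[2]),np.sin(p[2]);d=np.array(q)-[p[0],p[1],0]
    print('printer-frame mm',(np.array([c*d[0]+s*d[1],-s*d[0]+c*d[1],d[2]])*1000).round(1))
    print((T.inv().apply(W(p,pts)-q)*100).round(2).tolist())
E
python3 -c "
from go import *
shifts([(.085,0,.33)])"
```

```text
t 1.2 q [ 0.523  -0.1737  0.3327] f [ 0.2 -0.9 -0.2] turn [-0.     0.    -0.147]
printer-frame mm [-168.  -242.4  332.7]
[[-27.68, -21.48, 0.28]]
```

Emit:
carry_out(
  xyz=[
    [-3.2, -2.5, 0],
    [-6.4, -5, 0],
    [-9.6, -7.4, 0],
    [-12.8, -9.8, 0],
    [-16, -12.2, 0],
    [-19.2, -14.6, 0],
    [-22.4, -17, 0],
    [-25.8, -19.4, 0],
    [-25.8, -19.4, 0],
    [-25.8, -19.4, 0],
  ],
  turn=[
    [0, 0, -0.1],
    [0, 0, -0.15],
    [0, 0, -0.15],
    [0, 0, -0.15],
    [0, 0, -0.15],
    [0, 0, -0.15],
    [0, 0, -0.15],
    [0, 0, -0.15],
    [0, 0, -0.15],
    [0, 0, -0.15],
  ],
  jaw=[0, 0, 0, 0, 0, 0, 0, 0, 0, 0],
)

```text
clock: 2.03
ee_pos: [0.696, 0.099, 0.3298]
ee_rot: [0.784, -0.621, -0.001, 0.002]
ft_force: [0.0, -0.5, 1.2]
gripper_width: 0.005
grip_force: 0.0
```

```bash
python3 -c "
from go import *
P=[(.08,0,.255)]
for a in np.linspace(.9,0,10):
    c=cov(.125,0,.05,a); P.append((c[0]+(.015 if a>.05 else .005),0,c[2]-.002))
P.append((P[-1][0],0,.146))
shifts(P)"
```

```text
t 2.0333 q [0.696  0.099  0.3298] f [ 0.  -0.5  1.2] turn [ 0.004 -0.     0.001]
printer-frame mm [ 62.9 -16.5 329.8]
[[-1.65, -1.74, 7.47], [-1.65, -1.2, 10.28], [-1.65, 0.07, 10.73], [-1.66, 1.28, 11.31], [-1.66, 2.43, 12.01], [-1.66, 3.51, 12.81], [-1.66, 4.5, 13.73], [-1.66, 5.39, 14.73], [-1.66, 6.18, 15.82], [-1.66, 6.86, 16.98], [-1.66, 8.41, 18.21], [-1.66, 8.41, 18.41]]
```

Emit:
carry_out(
  xyz=[
    [-1.6, -2, 0],
    [-1.6, -2, 3],
    [-1.6, -2, 5.5],
    [-1.6, -2, 5.5],
    [-1.6, -2, 5.5],
  ],
  turn=[
    [0, 0, 0],
    [0, 0, 0],
    [0, 0, 0],
    [0, 0, 0],
    [0, 0, 0],
  ],
  jaw=[0, 0, 0, 0, 0],
)

```text
clock: 2.45
ee_pos: [0.7106, 0.1153, 0.2768]
ee_rot: [0.783, -0.622, -0.001, 0.002]
ft_force: [-0.1, 0.5, 1.0]
gripper_width: 0.009
grip_force: 0.0
```

```bash
python3 -c "
from go import *
import cv2
cv2.imwrite('pics/s2.png',cv2.resize(cams.snapshot('side')[120:280,130:310],None,fx=3.5,fy=3.5,interpolation=cv2.INTER_CUBIC))
P=[(.08,0,.255)]
for a in np.linspace(.9,0,10):
    c=cov(.125,0,.05,a); P.append((c[0]+(.015 if a>.05 else .005),0,c[2]-.002))
P.append((P[-1][0],0,.146))
shifts(P)"
```

```text
t 2.5 q [0.7116 0.1156 0.2791] f [-0.5  0.3  0.4] turn [-0.001 -0.001 -0.003]
printer-frame mm [ 81.9  -4.  279.1]
[[-0.4, 0.19, 2.41], [-0.4, 0.75, 5.21], [-0.4, 2.02, 5.66], [-0.4, 3.23, 6.23], [-0.39, 4.39, 6.92], [-0.39, 5.47, 7.73], [-0.39, 6.46, 8.63], [-0.39, 7.36, 9.63], [-0.39, 8.16, 10.72], [-0.39, 8.84, 11.88], [-0.38, 10.4, 13.1], [-0.38, 10.4, 13.3]]
```

View pics/s2.png

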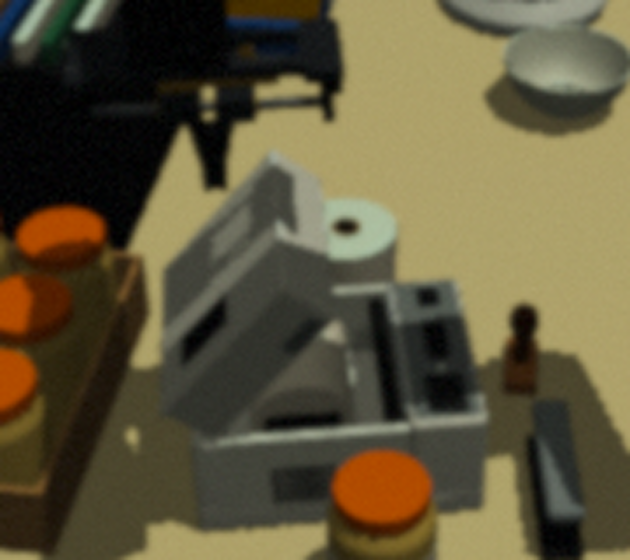

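The fingertip, at about (215,185) in the crop, hangs above and behind the raised cover, clear of everything else. Next I push along the cover's arc.

Emit:
carry_out(
  xyz=[
    [-0.4, 0.2, 2.4],
    [-0.4, 0.5, 4],
    [-0.4, 0.8, 5.2],
    [-0.4, 1.4, 5.5],
    [-0.4, 2.0, 5.7],
    [-0.4, 2.6, 6.0],
    [-0.4, 3.2, 6.3],
    [-0.4, 3.8, 6.6],
    [-0.4, 4.4, 7.0],
    [-0.4, 5.0, 7.4],
    [-0.4, 5.5, 7.8],
    [-0.4, 5.5, 7.8],
  ],
  turn=[
    [0, 0, 0],
    [0, 0, 0],
    [0, 0, 0],
    [0, 0, 0],
    [0, 0, 0],
    [0, 0, 0],
    [0, 0, 0],
    [0, 0, 0],
    [0, 0, 0],
    [0, 0, 0],
    [0, 0, 0],
    [0, 0, 0],
  ],
  jaw=[0, 0, 0, 0, 0, 0, 0, 0, 0, 0, 0, 0],
)

```text
clock: 3.5
ee_pos: [0.655, 0.1079, 0.1983]
ee_rot: [0.783, -0.622, -0.001, 0.001]
ft_force: [-0.2, -1.2, -0.0]
gripper_width: 0.005
grip_force: 0.0
```

```bash
python3 -c "
from go import *
import cv2
cv2.imwrite('pics/s3.png',cv2.resize(cams.snapshot('side')[120:280,130:310],None,fx=3.5,fy=3.5,interpolation=cv2.INTER_CUBIC))
P=[]
for a in np.linspace(.5,0,6):
    c=cov(.125,0,.05,a); P.append((c[0]+(.015 if a>.05 else .005),0,c[2]-.002))
P.append((P[-1][0],0,.146))
shifts(P)"
```

```text
t 3.55 q [0.6556 0.1082 0.1982] f [-0.  -0.  -0.3] turn [ 0.003  0.001 -0.002]
printer-frame mm [ 25.7   1.6 198.2]
[[0.16, -0.16, -0.37], [0.17, 0.83, 0.54], [0.17, 1.72, 1.55], [0.17, 2.51, 2.64], [0.17, 3.19, 3.8], [0.18, 4.75, 5.03], [0.18, 4.75, 5.23]]
```

View pics/s3.png

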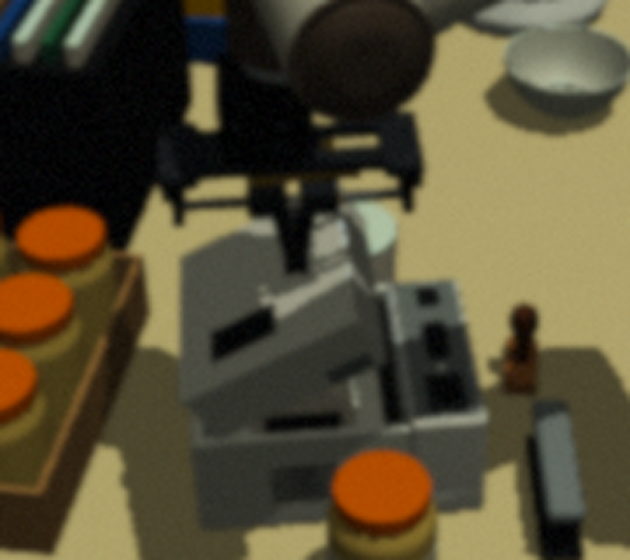

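The cover is now about half closed under the tip at (295,265). I'll continue along the arc.

Emit:
carry_out(
  xyz=[
    [0.1, 0.4, 0.2],
    [0.1, 0.9, 0.6],
    [0.1, 1.4, 1.1],
    [0.1, 1.8, 1.6],
    [0.1, 2.2, 2.1],
    [0.1, 2.6, 2.7],
    [0.1, 3.0, 3.3],
    [0.1, 3.4, 3.9],
    [0.1, 4.0, 4.4],
    [0.1, 4.6, 4.8],
    [0.1, 4.7, 5.0],
    [0.1, 4.7, 5.1],
  ],
  turn=[
    [0, 0, 0],
    [0, 0, 0],
    [0, 0, 0],
    [0, 0, 0],
    [0, 0, 0],
    [0, 0, 0],
    [0, 0, 0],
    [0, 0, 0],
    [0, 0, 0],
    [0, 0, 0],
    [0, 0, 0],
    [0, 0, 0],
  ],
  jaw=[0, 0, 0, 0, 0, 0, 0, 0, 0, 0, 0, 0],
)

```text
clock: 4.55
ee_pos: [0.6116, 0.0965, 0.1504]
ee_rot: [0.784, -0.621, 0.001, -0.001]
ft_force: [-3.1, 0.3, 11.8]
gripper_width: 0.006
grip_force: 5.8
```

Emit:
carry_out(
  xyz=[
    [0, 0, 0.1],
    [0, 0, 0.2],
    [0, 0, 0.2],
  ],
  turn=[
    [0, 0, 0],
    [0, 0, 0],
    [0, 0, 0],
  ],
  jaw=[0, 0, 0],
)

```text
clock: 4.8
ee_pos: [0.6116, 0.0965, 0.1504]
ee_rot: [0.784, -0.621, 0.001, -0.001]
ft_force: [-4.2, 0.4, 13.8]
gripper_width: 0.009
grip_force: 7.5
```

```bash
python3 -c "
from go import *
shifts([(-.02,0,.19),(-.085,.0735,.17),(-.085,.0735,.13)])"
```

```text
t 4.8 q [0.6116 0.0965 0.1504] f [-4.2  0.4 13.8] turn [-0.003 -0.001 -0.001]
printer-frame mm [-19.8   0.3 150.4]
[[0.03, 0.01, -3.96], [-7.31, 6.52, -1.99], [-7.32, 6.53, 2.01]]
```

The cover stopped hard at z = 150.4 mm with 14 N, so it is shut. Now I lift and move over the rocker.

Emit:
carry_out(
  xyz=[
    [0, 0, -1.5],
    [0, 0, -3],
    [-1, 1, -4.2],
    [-3, 3, -4.2],
    [-5, 5, -4.2],
    [-7.3, 6.5, -4.2],
    [-7.3, 6.5, -4.2],
    [-7.3, 6.5, -2],
    [-7.3, 6.5, 0],
    [-7.3, 6.5, 1.5],
    [-7.3, 6.5, 1.8],
    [-7.3, 6.5, 1.8],
  ],
  turn=[
    [0, 0, 0],
    [0, 0, 0],
    [0, 0, 0],
    [0, 0, 0],
    [0, 0, 0],
    [0, 0, 0],
    [0, 0, 0],
    [0, 0, 0],
    [0, 0, 0],
    [0, 0, 0],
    [0, 0, 0],
    [0, 0, 0],
  ],
  jaw=[0, 0, 0, 0, 0, 0, 0, 0, 0, 0, 0, 0],
)

```text
clock: 5.8
ee_pos: [0.5305, 0.1521, 0.1272]
ee_rot: [0.783, -0.622, -0.001, 0.002]
ft_force: [-0.1, -0.1, 0.3]
gripper_width: 0.007
grip_force: 0.0
```

```bash
python3 -c "
from go import *
import cv2
cv2.imwrite('pics/s4.png',cv2.resize(cams.snapshot('side')[165:265,170:290],None,fx=6,fy=6,interpolation=cv2.INTER_CUBIC))
shifts([(-.085,.0735,.115),(-.085,.0735,.110)])"
```

```text
t 5.85 q [0.5315 0.1526 0.1284] f [-0.  -0.5  1.2] turn [ 0.001 -0.001 -0.002]
printer-frame mm [-85.   73.3 128.4]
[[-0.02, -0.0, 1.34], [-0.02, -0.0, 1.84]]
```

View pics/s4.png

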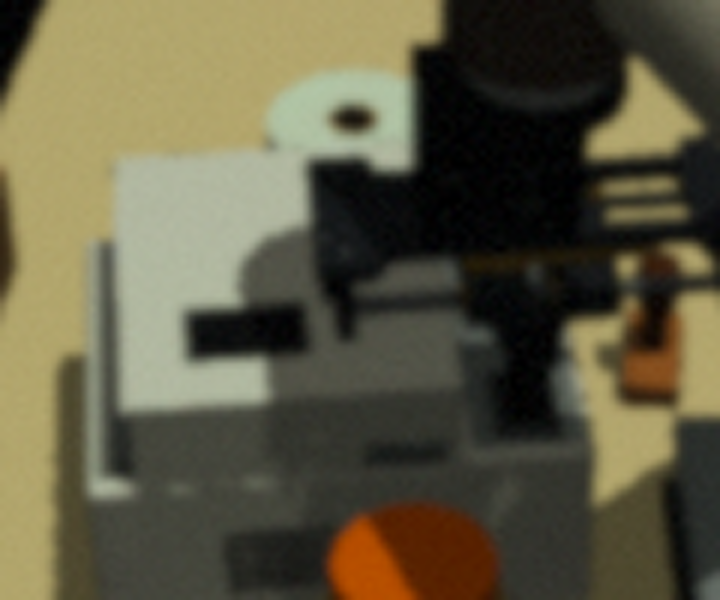

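The cover is level and shut. The tip, at about (525,425), is over the rocker at the panel's left end, and the gripper body clears the cover. Next I press the rocker.

Emit:
carry_out(
  xyz=[
    [0, 0, 0.9],
    [0, 0, 1.2],
    [0, 0, 1.4],
    [0, 0, 1.6],
    [0, 0, 1.75],
    [0, 0, 1.9],
    [0, 0, 2.0],
    [0, 0, 2.1],
    [0, 0, 2.1],
  ],
  turn=[
    [0, 0, 0],
    [0, 0, 0],
    [0, 0, 0],
    [0, 0, 0],
    [0, 0, 0],
    [0, 0, 0],
    [0, 0, 0],
    [0, 0, 0],
    [0, 0, 0],
  ],
  jaw=[0, 0, 0, 0, 0, 0, 0, 0, 0],
)

```text
clock: 6.6
ee_pos: [0.5319, 0.1534, 0.1103]
ee_rot: [0.784, -0.621, 0.001, -0.001]
ft_force: [-6.6, 1.6, 14.1]
gripper_width: 0.005
grip_force: 7.3
```

The tip stopped at z = 110.3 mm with 14 N, so the rocker is level and on. Now the feed key.

Emit:
carry_out(
  xyz=[
    [0, 0, -1],
    [0, 0, -2.3],
    [2, 0, -2.3],
    [4.5, 0, -2.3],
    [7, 0, -2.3],
    [7.75, 0, -2.3],
    [7.75, 0, -2.3],
    [7.75, 0, -1.5],
    [7.75, 0, -1.5],
    [7.75, 0, -1.5],
  ],
  turn=[
    [0, 0, 0],
    [0, 0, 0],
    [0, 0, 0],
    [0, 0, 0],
    [0, 0, 0],
    [0, 0, 0],
    [0, 0, 0],
    [0, 0, 0],
    [0, 0, 0],
    [0, 0, 0],
  ],
  jaw=[0, 0, 0, 0, 0, 0, 0, 0, 0, 0],
)

```text
clock: 7.43
ee_pos: [0.5485, 0.0781, 0.1217]
ee_rot: [0.784, -0.621, -0.0, 0.001]
ft_force: [0.6, 0.4, 0.8]
gripper_width: 0.006
grip_force: 0.0
```

```bash
python3 -c "
from go import *
import cv2
cv2.imwrite('pics/s5.png',cv2.resize(cams.snapshot('side')[165:265,170:290],None,fx=6,fy=6,interpolation=cv2.INTER_CUBIC))
shifts([(-.085,-.004,.112),(-.085,-.004,.1075)])"
```

```text
t 7.4833 q [0.5488 0.0782 0.122 ] f [ 1.1 -0.1  0.4] turn [ 0.001 -0.    -0.001]
printer-frame mm [-85.2  -3.1 122. ]
[[0.09, -0.02, 1.0], [0.09, -0.02, 1.45]]
```

View pics/s5.png

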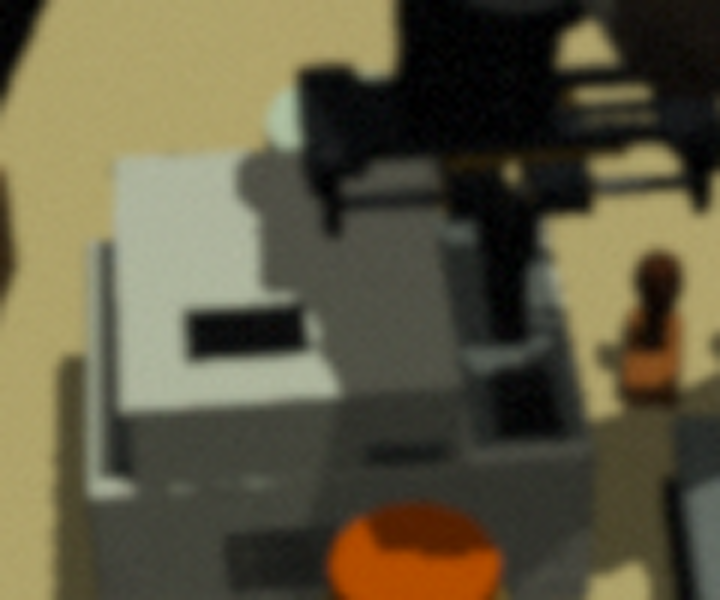

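The tip, at about (505,335), is over the feed key. The rocker at (530,400) lies flat and the cover is shut. Next I press the feed key and release it.

Emit:
carry_out(
  xyz=[
    [0.1, 0, 0.6],
    [0.1, 0, 1.0],
    [0.1, 0, 1.2],
    [0.1, 0, 1.4],
    [0.1, 0, 1.6],
    [0.1, 0, 1.7],
    [0.1, 0, 1.7],
  ],
  turn=[
    [0, 0, 0],
    [0, 0, 0],
    [0, 0, 0],
    [0, 0, 0],
    [0, 0, 0],
    [0, 0, 0],
    [0, 0, 0],
  ],
  jaw=[0, 0, 0, 0, 0, 0, 0],
)

```text
clock: 8.07
ee_pos: [0.5493, 0.077, 0.1078]
ee_rot: [0.784, -0.621, 0.0, -0.0]
ft_force: [-5.8, 2.0, 13.2]
gripper_width: 0.006
grip_force: 6.5
```

It reached the stop at z = 107.8 mm with 13 N. I'll release and retreat upward.

Emit:
carry_out(
  xyz=[
    [0, 0, -0.6],
    [0, 0, -2],
    [0, 0, -4.5],
    [0, 0, -8],
    [0, 0, -12],
    [0, 2, -15],
    [0, 5, -16],
    [0, 8, -16],
    [0, 11, -16],
    [0, 13, -16],
    [0, 13, -16],
    [0, 13, -16],
  ],
  turn=[
    [0, 0, 0],
    [0, 0, 0],
    [0, 0, 0],
    [0, 0, 0],
    [0, 0, 0],
    [0, 0, 0],
    [0, 0, 0],
    [0, 0, 0],
    [0, 0, 0],
    [0, 0, 0],
    [0, 0, 0],
    [0, 0, 0],
  ],
  jaw=[0, 0, 0, 0, 0, 0, 0, 0, 0, 0, 0, 0],
)

```text
clock: 9.07
ee_pos: [0.4222, 0.0467, 0.266]
ee_rot: [0.783, -0.622, 0.0, -0.001]
ft_force: [-0.2, 0.9, -0.5]
gripper_width: 0.004
grip_force: 0.0
```

```bash
python3 -c "
from cell import *
import cv2
cv2.imwrite('pics/s6.png',cv2.resize(cams.snapshot('side')[150:290,150:310],None,fx=4.2,fy=4.2,interpolation=cv2.INTER_CUBIC))
o=get_obs();print(o['clock'],o['ee_pos'],o['ft_force'],abs(o['joint_vel']).max())"
```

```text
9.1167 [0.42302722 0.04698546 0.26588164] [ 0.67834158 -0.63956488  0.85200183] 0.029989331988650843
```

View pics/s6.png

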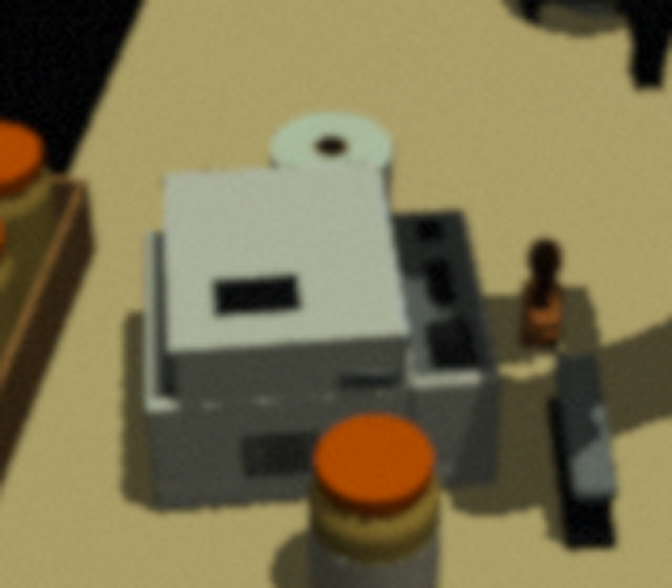

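The cover is shut with its top edge at (165–405,330), the rocker at (450,345) is flat, the feed key at (440,283) is up, and the neighbouring objects have not moved.

```bash
python3 -c "
from cell import bot
print(bot.job_done())"
```

```text
the job is handed in; nothing more can be done
None
```

The label printer is ready and the job is handed in: the cover is shut, the rocker is pressed level (on), and the feed key was pressed to its stop and released, in that order; the cutter key was not pressed, and nothing near the printer was moved.

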